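Gauge the depth of a casting mould

ROBOT

A 6-joint arm with a two-finger parallel gripper is mounted at the origin on a cart in front of the work surface, level with it; the furniture and walls round the work are solid. World frame = base frame: x ahead of the robot, y to its left, z up, the work surface at z = 0. Lengths are in m, angles in rad, forces in N, time in s.
With the tool pointing down it reaches from about 0.25 to 0.85 m from the base axis. Payload 12.5 kg.
Tool frame: the origin (TCP) lies at the very end of the fingers, on their centre line; the grasp point (between the pads) lies 19 mm behind it; z points along the fingers, y is the line along which they close (so a half turn about z gives the same grasp; the last joint's range is limited). The gripper opens to 93 mm and grips with 3 to 60 N. Pads are 15 mm wide; open, the fingers measure 128 mm over their backs; the gripper's body (75 mm by 188 mm) begins 65 mm behind the grasp point.
Start: joints at [1.087, 0.351, 1.652, -0, 1.139, -0.085], TCP at [0.214, 0.507, 0.219] pointing down, gripper open.
Joint ranges: [-2.75, 2.75], [-0.79, 2.1], [0.01, 2.65], [-1.57, 4.71], [0.07, 3.14], [-2.87, 2.87]. Speed limits (rad/s): [2.22, 2.22, 2.79, 3.14, 3.14, 3.14].

INTERFACE

Orientations are given as a unit quaternion [x, y, z, w].
In Python, from workcell import * gives the robot as it stands.
- The arm moves only by the tool jog_arm, never from a script. Its argument "targets" is a list of rows, each a list of 6 numbers: the shift along the world's x, y, z in m, then the turn, a rotation vector about the world's x, y, z in degrees. In form: [[dx, dy, dz, ax, ay, az], ...]. A call has 1 to 8 rows; each row shifts and turns the commanded pose from where the row before left it; what a row does not reach is not made up. A row lasts 1/8 s, in which the tool goes at most 62.5 mm and 10.7 degrees, less where a joint would pass 70% of its speed; a pose out of reach is approached as far as the arm can. A call is refused whole if a number of a shift passes 0.0625 or a number of a turn 10.7, either way. A call with a gripper value outside its range is refused whole. "grip" is the finger opening in m, from 0 to 0.093, set as the call begins (left out, the last holds). The fingers move at their own pace and stop on an object; "grip_force" is the grip in N (left out, the last holds). Time passes only in rows, so rows that do not move let the fingers close. It gives the time, the measured TCP pose, the force, the opening and the grip force at its end, in the units of the state.
- get_state(): the state, without advancing time (a new reading comes with each control period).
- grab_frame(name): name is "side" or "top"; returns (picture, depth): 480x640x3 uint8, red, green, blue; 480x640 float32, m along the optical axis (not along the pixel's ray), 0 where there is no reading.
- camera_params(name): a dict with "camera_matrix" (3x3 intrinsics, pixels), "R" (3x3) and "t" (3): a world point X has camera coordinates R X + t. Camera axes: x right, y down, z forward; pixel columns grow to the right and rows downward; lengths in m; the calibration is good to about 2 mm. A picture is of the moment at which its call begins. camera_params takes no time and is no camera call.
- finish_job(): hands the job in; it is judged then, once.
The state is a dict: "clock": time; "joint_pos": joint angles; "qvel": joint speeds; "joint_torque": joint torques, N m; "eef_pos": TCP position; "eef_rot": TCP orientation; "contact_force": force on the tool from outside, world axes, zero at the start; "wrist_torque": the same for the moment, N m; "gripper_width": finger opening in m; "grasp_force": force on a finger pad.
Only numpy, scipy, OpenCV 4.12 (cv2) and the standard library are available. Lean on these libraries where they do the work, as an engineer would, in place of code of your own. Each camera call takes 0.05 s, during which the arm holds its last target. There are 200 camera calls.

TASK

Measure the well in the casting mould with the bench depth gauge: lower the probe by its knob until its tip rests on the bottom of the well, pressing only lightly (a few newtons on the bottom, it marks easily). Keeping it there, turn the knob clockwise, seen from above, to its stop to lock the slide at that height, then let go. Leave the cast and the jar beside the gauge where they are.

Things in the scene. Friction and masses are not known exactly. Their poses are not given: they have to be found in the camera images.
- gauge: bench depth gauge, fixed: grey foot plate 110 x 80 mm, 12 mm high; round steel column behind (at x = +40 mm); a level arm at 78 to 102 mm height, up to 32 mm wide, ends in a dark bush of 30 mm diameter at x = -15 mm, through which the upright probe passes, knob on top. The stand itself ends at 104 mm. Origin: centre of the plate's underside, x to the column, z up
- depth_rod (a joint): how far the probe is lowered (m), 0 top to 0.050. At 0 its tip is 60 mm and the knob's centre 182 mm above the work surface. It stays where it is left; lowering it takes 1.3 N (plus 6 N per m/s), lifting it 4.7 N. The tip is a sprung pin that yields 1.5 N per mm, up to 6 mm, so once on the bottom the force rises above that
- lock (a joint): turn of the knob about the probe's upright axis (rad): near 0 at the start, grows clockwise seen from above, stop at 1.4. It turns easily (0.06 N m) to 1.1, then its oval stem wedges in the bush (up to 0.25 N m) and clamps the slide; it counts as home from 1.2 on. It may spring back by 0.04 when let go short of the stop
- knob_grip (a point): centre of the knob, a black bar 34 mm long (along its own x), 12 mm wide (y) and 24 mm tall (z), flat-sided, free at the sides and above; it turns and goes down with the probe. With the knob's turn at 0 the bar lies along the gauge's x axis
- mould_rim (a point): centre of the mouth of the well, level with the mould's top, 56 mm above the work surface, right under the probe
- mould: casting mould, fixed on the foot plate: steel ring 56 mm in diameter, 44 mm high, filled with plaster; in its middle a round upright well 22 mm wide, 14 to 38 mm deep (differs each time, not measured). Origin: centre of its underside, z up
- cast_b_mid (a point): bystander: small plaster dental cast 34 x 43 x 15 mm, left of the gauge; point half-way up
- jar_f_mid (a point): bystander: small round jar 40 mm in diameter, 36 mm high, right of the gauge; point half-way up

How it is judged:
On the way, in this order (a step that is already met when the one before it is completed fails the run):
1. the tip presses lightly on the bottom of the well (0.7 to 8 N) with the knob still unturned (contact force between gauge and mould between 0.7 and 8 N and value of joint lock below 0.3 rad), for 0.2 s.
2. the knob is turned to the stop with the tip on the bottom (value of joint lock above 1.2 rad and contact force between gauge and mould above 0.5 N), for 0.2 s.
At the end, for the whole second after the job is handed in: The knob is turned clockwise to its stop (lock above 1.2 rad) and the probe's tip still presses on the bottom of the well with 0.5 to 8 N; the cast and the jar are within 20 mm of where they stood (all of step 2 and contact force between gauge and mould below 8 N and distance of each of cast_b_mid, jar_f_mid from where it was at the start of the episode below 0.02 m); the robot touches nothing.
It fails at once if the bottom of the well is pressed with more than 8 N (contact force between gauge and mould above 8 N).
It fails at once if the knob is turned well on (over 0.5 rad) while the tip is not on the bottom (value of joint lock above 0.5 rad and contact force between gauge and mould below 0.3 N).
It also fails if it takes over 42 s, if anything falls off the work surface, if the arm or the gripper's body presses on something with over 40 N, if the wrist force passes 120 N, or if a joint passes its speed limit or range.

## Working session

There is one attempt and no reset: what is moved stays moved. The work goes in short steps, Python scripts to look and compute and a tool call to move; the robot and the scene stay as the last step left them, time stands still between calls to the robot, and variables do not carry over. Pictures are saved under pics/ and viewed, at most 10 in all, crops included, and the job is handed in when it is done.

Besides the shell and the picture viewer there is one more tool, called after "Call:" by a JSON object that holds its "name" and its "arguments", one argument or row to a line. jog_arm: Moves the arm, as the interface text tells. Its arguments: {"type":"object","properties":{"targets":{"type":"array"},"grip":{"type":"number"},"grip_force":{"type":"number"}},"required":["targets"]}

```bash
mkdir -p pics; python3 - <<'E'
from workcell import *
import cv2,numpy as np
s=get_state();print({k:np.round(v,3).tolist() if k!='clock' else v for k,v in s.items()})
for n in ("side","top"):
    p,d=grab_frame(n);cv2.imwrite(f"pics/{n}0.png",p[:,:,::-1]);np.save(f"{n}0.npy",d)
    c=camera_params(n);print(n,c, -c["R"].T@c["t"])
E
```

```text
{'clock': 0.0, 'joint_pos': [1.087, 0.351, 1.652, 0.0, 1.139, -0.085], 'qvel': [0.002, -0.001, -0.001, 0.002, -0.0, 0.0], 'joint_torque': [-0.0, -49.732, -28.526, 0.07, 0.026, -0.0], 'eef_pos': [0.213, 0.507, 0.218], 'eef_rot': [0.198, 0.98, -0.001, -0.0], 'contact_force': [0.263, -0.456, 0.299], 'wrist_torque': [-0.021, 0.003, 0.017], 'grasp_force': 0.0, 'gripper_width': 0.093}
side {'camera_matrix': array([[603.5557228 ,   0.        , 313.98962904],
       [  0.        , 603.5557228 , 234.36607319],
       [  0.        ,   0.        ,   1.        ]]), 'R': array([[-0.77216654,  0.63534025,  0.01008021],
       [ 0.45998454,  0.56985014, -0.68094423],
       [-0.43837548, -0.52116561, -0.7322659 ]]), 't': array([ 0.49591933, -0.07346855,  1.09739073])} [0.8977959  0.29871086 0.74855485]
top {'camera_matrix': array([[472.65360042,   0.        , 309.63783102],
       [  0.        , 472.65360042, 237.68422333],
       [  0.        ,   0.        ,   1.        ]]), 'R': array([[ 0.00948283, -0.99968112,  0.02340376],
       [-0.98280406, -0.01363385, -0.18414747],
       [ 0.18440784, -0.02125507, -0.98261995]]), 't': array([-0.1291946 ,  0.52597554,  0.88425787])} [ 0.35509195 -0.10318737  0.96877013]
```

View pics/side0.png

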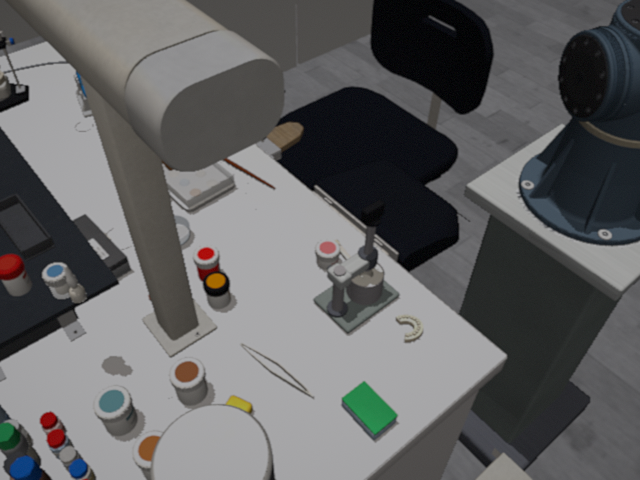

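View pics/top0.png

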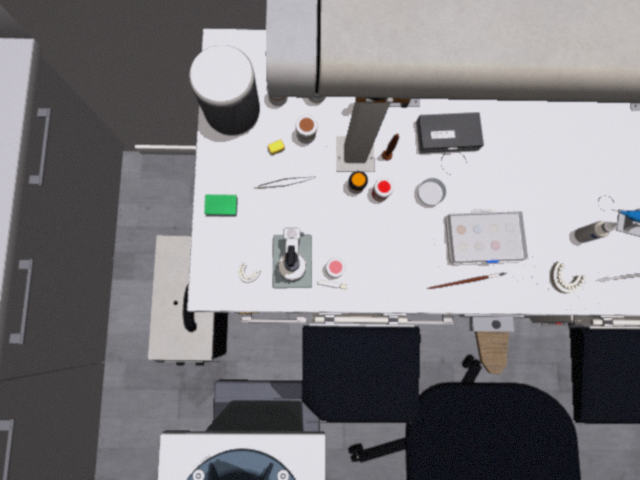

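The gauge is at about (292,260) in the top view and (360,270) in the side view. The cast is to its left and the jar to its right. Next I enlarge both views.

```bash
cat > h.py <<'E'
from workcell import *
import cv2,numpy as np
def ray(n,u,v):
    c=camera_params(n);d=c["R"].T@np.linalg.solve(c["camera_matrix"],[u,v,1.]);return -c["R"].T@c["t"],d
def atz(n,u,v,z):
    o,d=ray(n,u,v);return o+d*(z-o[2])/d[2]
def proj(n,X):
    c=camera_params(n);p=c["camera_matrix"]@(c["R"]@np.array(X)+c["t"]);return p[:2]/p[2]
def tri(a,b):
    (o1,d1),(o2,d2)=ray("side",*a),ray("top",*b)
    s=np.linalg.lstsq(np.c_[d1,-d2],o2-o1,rcond=None)[0];p,q=o1+s[0]*d1,o2+s[1]*d2
    return (p+q)/2,np.linalg.norm(p-q)
E
python3 - <<'E'
from h import *
a=cv2.imread("pics/side0.png")[190:340,300:430];b=cv2.imread("pics/top0.png")[215:300,230:360]
cv2.imwrite("pics/sc.png",cv2.resize(a,None,fx=4,fy=4,interpolation=cv2.INTER_CUBIC))
cv2.imwrite("pics/tc.png",cv2.resize(b,None,fx=6,fy=6,interpolation=cv2.INTER_CUBIC))
E
```

```text
(no output)
```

View pics/sc.png

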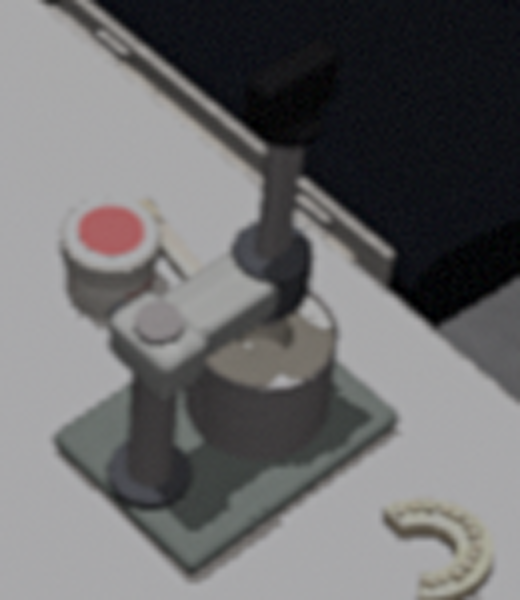

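View pics/tc.png

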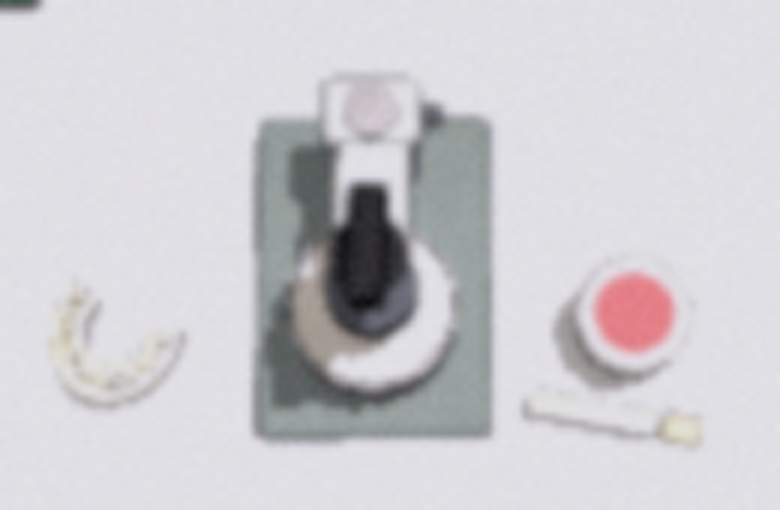

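The crops show the plate corners, the column cap and the knob clearly. The knob bar points roughly along the plate's long axis. I fit the gauge pose from the plate corners and check it by projecting the known points.

```bash
python3 - <<'E'
from h import *
T=lambda x,y:(230+x/6,215+y/6); S=lambda x,y:(300+x/4,190+y/4)
# corner order: (+x,+y),(+x,-y),(-x,-y),(-x,+y); gauge x ~ world x
ct=[T(259,118),T(491,118),T(491,437),T(256,437)]
P=np.array([atz("top",*c,.012) for c in ct]);print(P.round(4));print("sizes",np.linalg.norm(np.roll(P,-1,0)-P,axis=1).round(4))
ct2=[S(192,566),S(56,440)];Q=np.array([atz("side",*c,.012) for c in ct2]);print("side",Q.round(4)) # +x+y, +x-y
q=atz("side",*S(396,418),.012);print("side -x+y",q.round(4))
c=P.mean(0);ax=(P[0]+P[1]-P[2]-P[3]);th=np.arctan2(ax[1],ax[0]);print("c",c,"yaw deg",np.degrees(th))
print("cap",tri(S(160,322),T(371,108)))
R=np.array([[np.cos(th),-np.sin(th)],[np.sin(th),np.cos(th)]])
k=c[:2]+R@[-.015,0];print("knob",k)
for n,f,(ox,oy) in(("side",4,(300,190)),("top",6,(230,215))):
    im=cv2.imread(f"pics/{'sc' if n=='side' else 'tc'}.png")
    pr=lambda x,y,z:tuple(int(i) for i in (proj(n,[*(c[:2]+R@[x,y]),z])-[ox,oy])*f)
    for z in(.170,.194):
        cv2.polylines(im,[np.array([pr(-.015+a,b,z) for a,b in((-.017,-.006),(.017,-.006),(.017,.006),(-.017,.006))])],True,(0,0,255),1)
    cv2.polylines(im,[np.array([pr(a,b,.012) for a,b in((-.055,-.04),(.055,-.04),(.055,.04),(-.055,.04))])],True,(0,255,0),1)
    cv2.circle(im,pr(.04,0,.104),4,(255,0,0),1);cv2.imwrite(f"pics/o{n}.png",im)
    o=im if n=='side' else cv2.resize(im,None,fx=.8,fy=.8)
    globals()['o_'+n]=o[:560]
h=560;a=o_side[:h,:420];b=o_top[:,100:460];b=cv2.copyMakeBorder(b,0,h-b.shape[0],0,0,cv2.BORDER_CONSTANT);cv2.imwrite("pics/o.png",np.hstack([a,b]))
E
```

```text
[[ 0.5399 -0.0487  0.012 ]
 [ 0.541  -0.1284  0.012 ]
 [ 0.4316 -0.1293  0.012 ]
 [ 0.4307 -0.0503  0.012 ]]
sizes [0.0796 0.1094 0.079  0.1092]
side [[ 0.5407 -0.0459  0.012 ]
 [ 0.543  -0.1207  0.012 ]]
side -x+y [ 0.4355 -0.047   0.012 ]
c [ 0.4858407 -0.0891695  0.012    ] yaw deg 0.6612671056304305
cap (array([ 0.52583615, -0.08775187,  0.10047467]), np.float64(0.0020795005168473576))
knob [ 0.4708417  -0.08934262]
```

View pics/o.png

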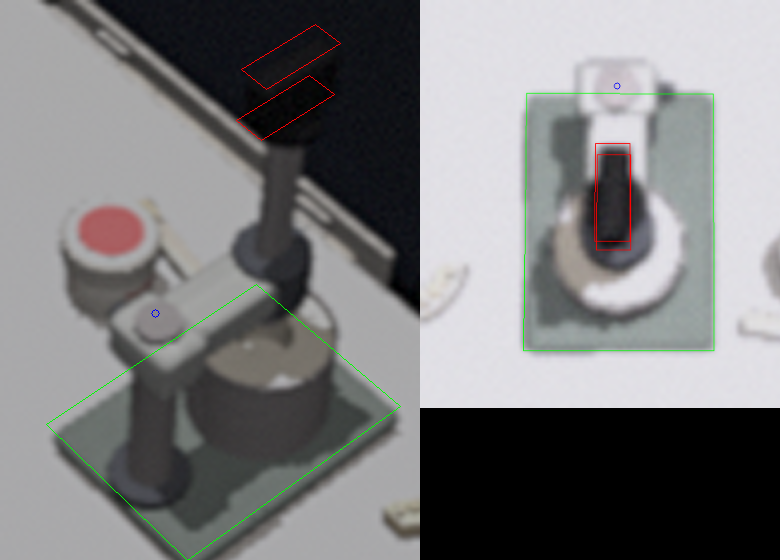

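Call:
{"name": "jog_arm", "arguments": {
  "targets": [
    [0.018,-0.042,0.003,0,0,1.7],
    [0.018,-0.042,0.003,0,0,1.7],
    [0.018,-0.042,0.003,0,0,1.7],
    [0.018,-0.042,0.003,0,0,1.7],
    [0.018,-0.042,0.003,0,0,1.7],
    [0.018,-0.042,0.003,0,0,1.7],
    [0.018,-0.042,0.003,0,0,1.7],
    [0.018,-0.042,0,0,0,1.7]
  ]
}}

```text
clock: 1.1
eef_pos: [0.3579, 0.1694, 0.2398]
eef_rot: [0.08, 0.997, 0.0, 0.0]
contact_force: [1.5, -0.1, 0.6]
gripper_width: 0.0931
grasp_force: 0.0
```

Call:
{"name": "jog_arm", "arguments": {
  "targets": [
    [0.018,-0.042,0,0,0,1.7],
    [0.018,-0.042,0,0,0,1.7],
    [0.018,-0.042,0,0,0,1.7],
    [0.018,-0.042,0,0,0,1.7],
    [0.018,-0.042,0,0,0,1.7],
    [0.018,-0.042,0,0,0,1.7],
    [0,0,0,0,0,0],
    [0,0,0,0,0,0]
  ]
}}

```text
clock: 2.1
eef_pos: [0.4651, -0.0808, 0.2393]
eef_rot: [-0.008, 1.0, 0.0, -0.0]
contact_force: [-0.2, 1.0, 0.8]
gripper_width: 0.0933
grasp_force: 0.0
```

Call:
{"name": "jog_arm", "arguments": {
  "targets": [
    [0.006,-0.008,0,0,0,0],
    [0,0,-0.01,0,0,0],
    [0,0,-0.01,0,0,0],
    [0,0,0,0,0,0]
  ]
}}

```text
clock: 2.6
eef_pos: [0.4709, -0.0888, 0.2186]
eef_rot: [-0.008, 1.0, 0.0, -0.001]
contact_force: [1.0, -0.7, 0.6]
gripper_width: 0.0925
grasp_force: 0.0
```

```bash
python3 - <<'E'
from h import *
p,d=grab_frame("side");q,d2=grab_frame("top")
a=cv2.resize(p[150:300,300:430,::-1],None,fx=3,fy=3,interpolation=cv2.INTER_CUBIC)
b=cv2.resize(q[215:300,230:360,::-1],None,fx=3,fy=3,interpolation=cv2.INTER_CUBIC)
b=cv2.copyMakeBorder(b,0,450-b.shape[0],0,0,cv2.BORDER_CONSTANT)
# gamma to lift the darks
o=(255*(np.hstack([a,b])/255.)**.5).astype(np.uint8);cv2.imwrite("pics/p1.png",o)
E
```

```text
(no output)
```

View pics/p1.png

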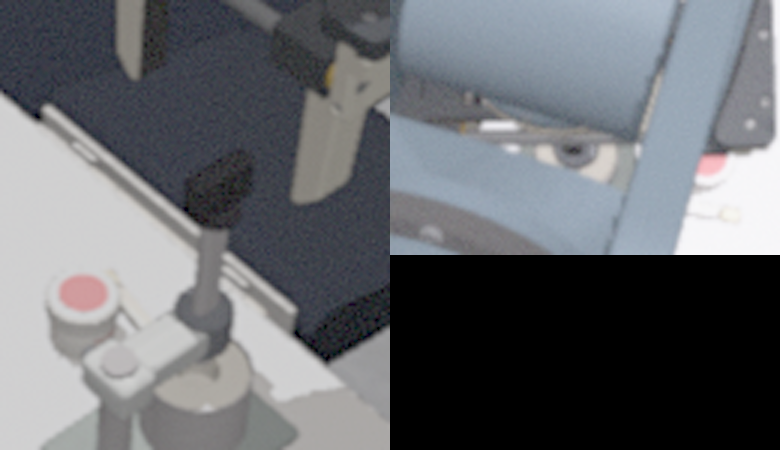

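Side view: the fingertips at crop (130,78) and (308,200) straddle the knob, whose top is at about (220,172). I check that offset against projection.

```bash
python3 - <<'E'
from h import *
f=lambda X:(proj("side",X)-[300,150])*3
s=get_state();e=s["eef_pos"]
for dy in(-.0465,0,.0465):
  for dx in (-.0075,.0075): print(f(e+[dx,dy,0]))
for z in(.194,.170):
  for x in(-.017,.017):
    for y in(-.006,.006):print("knob",z,x,y,f([.471+x,-.089+y,z]).round(0))
E
```

```text
[163.07540931  57.6760817 ]
[137.77113676  71.73330708]
[235.45012181 113.13991201]
[209.96822516 128.10954836]
[312.46839116 172.16229807]
[286.83814866 188.13464703]
knob 0.194 -0.017 -0.006 [237. 139.]
knob 0.194 -0.017 0.006 [256. 153.]
knob 0.194 0.017 -0.006 [181. 172.]
knob 0.194 0.017 0.006 [200. 188.]
knob 0.17 -0.017 -0.006 [233. 177.]
knob 0.17 -0.017 0.006 [251. 192.]
knob 0.17 0.017 -0.006 [177. 211.]
knob 0.17 0.017 0.006 [196. 226.]
```

Call:
{"name": "jog_arm", "arguments": {
  "targets": [
    [0,0,-0.013,0,0,0],
    [0,0,-0.013,0,0,0],
    [0,0,-0.013,0,0,0],
    [0,0,-0.013,0,0,0],
    [0,0,0,0,0,0]
  ]
}}

```text
clock: 3.32
eef_pos: [0.471, -0.089, 0.1665]
eef_rot: [-0.008, 1.0, 0.0, -0.001]
contact_force: [-0.2, 0.4, 0.6]
gripper_width: 0.0933
grasp_force: 0.0
```

Call:
{"name": "jog_arm", "arguments": {
  "targets": [
    [0,0,0,0,0,0],
    [0,0,0,0,0,0],
    [0,0,0,0,0,0],
    [0,0,0,0,0,0],
    [0,0,0,0,0,0],
    [0,0,0,0,0,0]
  ],
  "grip": 0.0,
  "grip_force": 8
}}

```text
clock: 4.08
eef_pos: [0.4715, -0.0892, 0.1676]
eef_rot: [-0.008, 1.0, -0.0, 0.0]
contact_force: [-0.0, -0.4, 1.1]
gripper_width: 0.0377
grasp_force: 0.0
```

Call:
{"name": "jog_arm", "arguments": {
  "targets": [
    [0,0,0,0,0,0],
    [0,0,0,0,0,0],
    [0,0,0,0,0,0],
    [0,0,0,0,0,0],
    [0,0,0,0,0,0]
  ]
}}

```text
clock: 4.7
eef_pos: [0.4716, -0.0893, 0.1676]
eef_rot: [-0.008, 1.0, -0.0, 0.0]
contact_force: [-0.7, -1.3, 0.5]
gripper_width: 0.0228
grasp_force: 8.0
```

Call:
{"name": "jog_arm", "arguments": {
  "targets": [
    [0,0,0,0,0,0],
    [0,0,0,0,0,0],
    [0,0,0,0,0,0],
    [0,0,0,0,0,0]
  ]
}}

```text
clock: 5.2
eef_pos: [0.4715, -0.0892, 0.1676]
eef_rot: [-0.008, 1.0, -0.0, 0.0]
contact_force: [-0.2, -2.7, 0.3]
gripper_width: 0.0235
grasp_force: 8.0
```

```bash
python3 - <<'E'
from h import *
s=get_state();print(s["contact_force"],s["wrist_torque"],s["gripper_width"],s["grasp_force"])
p,d=grab_frame("side")
a=cv2.resize(p[170:290,310:430,::-1],None,fx=5,fy=5,interpolation=cv2.INTER_CUBIC)
cv2.imwrite("pics/p2.png",(255*(a/255.)**.5).astype(np.uint8))
E
```

```text
[-0.1610448  -2.67675644  0.33398951] [-0.44198966 -0.00985063 -0.01321783] 0.02351739959811559 8.001761510968208
```

View pics/p2.png

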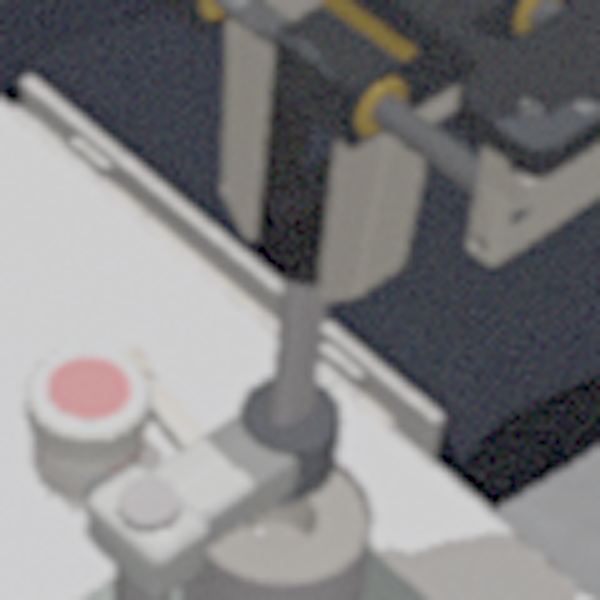

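Call:
{"name": "jog_arm", "arguments": {
  "targets": [
    [0,-0.001,0,0,0,0],
    [0,-0.001,0,0,0,0],
    [0,0,0,0,0,0],
    [0,0,0,0,0,0]
  ]
}}

```text
clock: 5.75
eef_pos: [0.4715, -0.0909, 0.1676]
eef_rot: [-0.008, 1.0, 0.0, -0.0]
contact_force: [0.7, 4.0, 2.0]
gripper_width: 0.0227
grasp_force: 8.0
```

```bash
python3 - <<'E'
from h import *
f=lambda X:((proj("side",X)-[310,170])*5+[8,13]).round(0)
e=np.array([.4715,-.0892,.1676])
for h in(.006,.0117):
  print(h,"+y finger bottom inner +x corner",f(e+[.0075,h,0]),"-y",f(e+[.0075,-h,0]), "outer -y edge", f(e+[.0075,-h-.0175,0]))
for dz in (0,):
 for x in(-.017,.017):
  for y in(-.006,.006):
   for z in(.17,.194): print("knob",x,y,z,f([.4715+x,-.0899+y,z]))
s=get_state();print(s["wrist_torque"],s["joint_pos"])
E
```

```text
0.006 +y finger bottom inner +x corner [308. 280.] -y [277. 255.] outer -y edge [234. 219.]
0.0117 +y finger bottom inner +x corner [322. 292.] -y [263. 243.] outer -y edge [220. 208.]
knob -0.017 -0.006 0.17 [342. 207.]
knob -0.017 -0.006 0.194 [350. 143.]
knob -0.017 0.006 0.17 [373. 232.]
knob -0.017 0.006 0.194 [381. 168.]
knob 0.017 -0.006 0.17 [250. 263.]
knob 0.017 -0.006 0.194 [256. 199.]
knob 0.017 0.006 0.17 [280. 288.]
knob 0.017 0.006 0.194 [287. 225.]
[ 0.85609537 -0.0532093  -0.02524297] [-2.87676495e-01  2.90066748e-01  1.87983775e+00  5.63221522e-04
  9.72027275e-01 -1.87530350e+00]
```

Call:
{"name": "jog_arm", "arguments": {
  "targets": [
    [0,0.001,0,0,0,0],
    [0,0,0,0,0,0],
    [0,0,0,0,0,0],
    [0,0,0,0,0,0]
  ],
  "grip_force": 30
}}

```text
clock: 6.25
eef_pos: [0.4715, -0.0902, 0.1676]
eef_rot: [-0.008, 1.0, -0.0, -0.0]
contact_force: [0.4, 1.4, 1.1]
gripper_width: 0.0214
grasp_force: 30.0
```

```bash
python3 - <<'E'
from h import *
s=get_state();print(s["contact_force"],s["wrist_torque"],s["gripper_width"],s["grasp_force"])
p,d=grab_frame("side");c=camera_params("side")
# 3-D points of the region round the knob, TCP-relative
v,u=np.mgrid[170:290,310:430];z=d[170:290,310:430]
X=np.stack([(u-c["camera_matrix"][0,2])*z,(v-c["camera_matrix"][1,2])*z,603.5557*z],-1)/603.5557
W=(X-c["t"])@c["R"]-s["eef_pos"]
for r in (210,216,222,226,230,236):
  print(r,[tuple((W[r-170,k-310]*1000).round().astype(int)) for k in range(354,392,3)])
a=cv2.resize(p[195:245,340:400,::-1],None,fx=12,fy=12,interpolation=cv2.INTER_CUBIC)
cv2.imwrite("pics/p3.png",(255*(a/255.)**.4).astype(np.uint8))
E
```

```text
[0.39293121 1.3553583  1.10457171] [ 0.48681346 -0.01221014 -0.05407563] 0.021358722202071998 30.00355750322342
210 [(np.int64(-118), np.int64(-149), np.int64(-173)), (np.int64(426), np.int64(389), np.int64(581)), (np.int64(10), np.int64(-11), np.int64(13)), (np.int64(17), np.int64(1), np.int64(26)), (np.int64(14), np.int64(3), np.int64(26)), (np.int64(12), np.int64(7), np.int64(28)), (np.int64(7), np.int64(7), np.int64(25)), (np.int64(11), np.int64(16), np.int64(34)), (np.int64(11), np.int64(22), np.int64(39)), (np.int64(10), np.int64(26), np.int64(42)), (np.int64(6), np.int64(27), np.int64(40)), (np.int64(2), np.int64(29), np.int64(39)), (np.int64(-3), np.int64(29), np.int64(36))]
216 [(np.int64(-115), np.int64(-144), np.int64(-182)), (np.int64(-117), np.int64(-140), np.int64(-181)), (np.int64(10), np.int64(-11), np.int64(2)), (np.int64(17), np.int64(2), np.int64(16)), (np.int64(16), np.int64(7), np.int64(20)), (np.int64(11), np.int64(8), np.int64(17)), (np.int64(7), np.int64(8), np.int64(15)), (np.int64(11), np.int64(18), np.int64(25)), (np.int64(11), np.int64(23), np.int64(28)), 
[... 1921 characters left out ...]
np.int64(-76), np.int64(-172)), (np.int64(-133), np.int64(-73), np.int64(-172))]
236 [(np.int64(-73), np.int64(-99), np.int64(-169)), (np.int64(-76), np.int64(-96), np.int64(-168)), (np.int64(-79), np.int64(-91), np.int64(-166)), (np.int64(-83), np.int64(-88), np.int64(-167)), (np.int64(8), np.int64(3), np.int64(-29)), (np.int64(5), np.int64(6), np.int64(-28)), (np.int64(0), np.int64(6), np.int64(-31)), (np.int64(-109), np.int64(-84), np.int64(-181)), (np.int64(-113), np.int64(-81), np.int64(-180)), (np.int64(-117), np.int64(-78), np.int64(-181)), (np.int64(-117), np.int64(-71), np.int64(-175)), (np.int64(-120), np.int64(-67), np.int64(-174)), (np.int64(-124), np.int64(-64), np.int64(-174))]
```

View pics/p3.png

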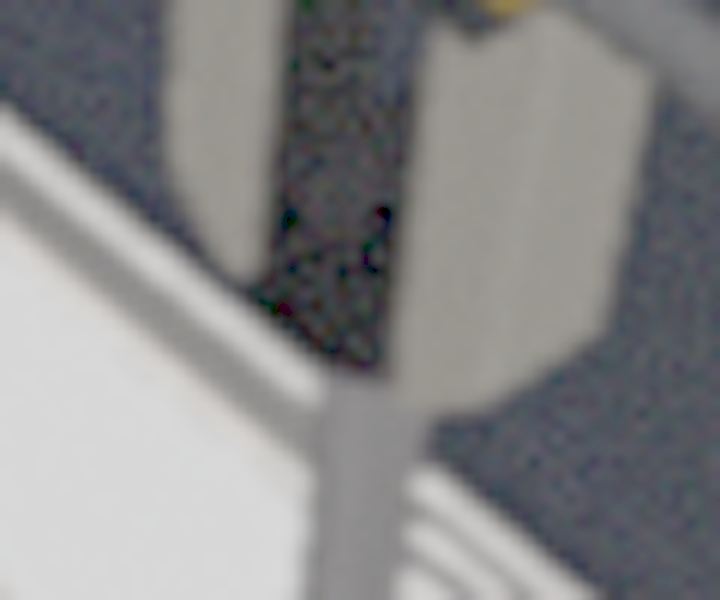

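Call:
{"name": "jog_arm", "arguments": {
  "targets": [
    [0,0,-0.002,0,0,0],
    [0,0,-0.002,0,0,0],
    [0,0,-0.002,0,0,0],
    [0,0,-0.002,0,0,0],
    [0,0,-0.002,0,0,0],
    [0,0,-0.002,0,0,0],
    [0,0,-0.002,0,0,0],
    [0,0,0,0,0,0]
  ]
}}

```text
clock: 7.3
eef_pos: [0.4714, -0.0901, 0.1533]
eef_rot: [-0.008, 1.0, 0.0, -0.0]
contact_force: [1.0, 1.6, -2.5]
gripper_width: 0.0217
grasp_force: 30.0
```

Call:
{"name": "jog_arm", "arguments": {
  "targets": [
    [0,0,-0.001,0,0,0],
    [0,0,-0.001,0,0,0],
    [0,0,0,0,0,0]
  ]
}}

```text
clock: 7.68
eef_pos: [0.4715, -0.0902, 0.1516]
eef_rot: [-0.008, 1.0, 0.0, -0.0]
contact_force: [0.4, 0.9, -0.3]
gripper_width: 0.0214
grasp_force: 30.0
```

Call:
{"name": "jog_arm", "arguments": {
  "targets": [
    [0,0,-0.001,0,0,0],
    [0,0,-0.001,0,0,0]
  ]
}}

```text
clock: 7.92
eef_pos: [0.4716, -0.0902, 0.1496]
eef_rot: [-0.008, 1.0, -0.0, 0.0]
contact_force: [0.4, 2.0, 1.1]
gripper_width: 0.0213
grasp_force: 30.0
```

Call:
{"name": "jog_arm", "arguments": {
  "targets": [
    [0,0,-0.001,0,0,0],
    [0,0,-0.001,0,0,0]
  ]
}}

```text
clock: 8.18
eef_pos: [0.4715, -0.0902, 0.1476]
eef_rot: [-0.008, 1.0, -0.0, -0.0]
contact_force: [0.3, 2.0, 1.6]
gripper_width: 0.0214
grasp_force: 30.0
```

Call:
{"name": "jog_arm", "arguments": {
  "targets": [
    [0,0,-0.001,0,0,0],
    [0,0,-0.001,0,0,0]
  ]
}}

```text
clock: 8.43
eef_pos: [0.4716, -0.0902, 0.1456]
eef_rot: [-0.008, 1.0, -0.0, 0.0]
contact_force: [0.3, 2.1, 1.4]
gripper_width: 0.0213
grasp_force: 30.0
```

Call:
{"name": "jog_arm", "arguments": {
  "targets": [
    [0,0,-0.001,0,0,0]
  ]
}}

```text
clock: 8.55
eef_pos: [0.4716, -0.0902, 0.1446]
eef_rot: [-0.008, 1.0, -0.0, 0.0]
contact_force: [0.6, 1.8, 3.4]
gripper_width: 0.0217
grasp_force: 30.0
```

Call:
{"name": "jog_arm", "arguments": {
  "targets": [
    [0,0,-0.001,0,0,0]
  ]
}}

```text
clock: 8.68
eef_pos: [0.4716, -0.0902, 0.1437]
eef_rot: [-0.008, 1.0, -0.0, 0.0]
contact_force: [-0.3, 1.9, 3.9]
gripper_width: 0.0214
grasp_force: 30.0
```

Call:
{"name": "jog_arm", "arguments": {
  "targets": [
    [0,0,-0.0005,0,0,0]
  ]
}}

```text
clock: 8.8
eef_pos: [0.4717, -0.0902, 0.1433]
eef_rot: [-0.008, 1.0, -0.0, 0.0]
contact_force: [-0.5, 1.2, 4.2]
gripper_width: 0.0211
grasp_force: 30.0
```

Call:
{"name": "jog_arm", "arguments": {
  "targets": [
    [0,0,-0.0005,0,0,0],
    [0,0,0,0,0,0],
    [0,0,0,0,0,0],
    [0,0,0,0,0,0],
    [0,0,0,0,0,0]
  ],
  "grip_force": 40
}}

```text
clock: 9.43
eef_pos: [0.4716, -0.0902, 0.1427]
eef_rot: [-0.008, 1.0, -0.0, 0.0]
contact_force: [0.4, 1.7, 6.1]
gripper_width: 0.0208
grasp_force: 40.0
```

Call:
{"name": "jog_arm", "arguments": {
  "targets": [
    [0,0,0,0,0,-4],
    [0,0,0,0,0,-4],
    [0,0,0,0,0,-4],
    [0,0,0,0,0,0]
  ]
}}

```text
clock: 9.93
eef_pos: [0.4716, -0.0902, 0.1427]
eef_rot: [0.096, 0.995, -0.0, 0.0]
contact_force: [-0.4, 1.4, 5.5]
gripper_width: 0.0211
grasp_force: 40.0
```

```bash
python3 -c "
from h import *
s=get_state();print(s['wrist_torque'],s['eef_pos'],s['contact_force'],s['joint_pos'][5])"
```

```text
[ 0.32135809  0.05767321 -0.03427873] [ 0.47162446 -0.09023519  0.14270585] [-0.39693885  1.36484453  5.45040907] -1.664172839964536
```

Call:
{"name": "jog_arm", "arguments": {
  "targets": [
    [0,0,0,0,0,-5],
    [0,0,0,0,0,-5],
    [0,0,0,0,0,-5],
    [0,0,0,0,0,-5],
    [0,0,0,0,0,0]
  ]
}}

```text
clock: 10.55
eef_pos: [0.4716, -0.0903, 0.1427]
eef_rot: [0.267, 0.964, -0.0, 0.0]
contact_force: [0.3, 0.7, 5.7]
gripper_width: 0.0211
grasp_force: 40.0
```

Call:
{"name": "jog_arm", "arguments": {
  "targets": [
    [0,0,0,0,0,-5],
    [0,0,0,0,0,-5],
    [0,0,0,0,0,-5],
    [0,0,0,0,0,-5],
    [0,0,0,0,0,0]
  ]
}}

```text
clock: 11.18
eef_pos: [0.4715, -0.0904, 0.1427]
eef_rot: [0.431, 0.903, -0.0, 0.0]
contact_force: [-1.1, -0.1, 5.3]
gripper_width: 0.0208
grasp_force: 40.0
```

```bash
python3 -c "
from h import *
s=get_state();print(s['wrist_torque'],s['eef_pos'],s['contact_force'],s['joint_pos'][5])"
```

```text
[-0.0742225   0.18753475 -0.0273138 ] [ 0.47151464 -0.09040359  0.14268332] [-1.13358245 -0.05220074  5.34463997] -0.9662463751168742
```

Call:
{"name": "jog_arm", "arguments": {
  "targets": [
    [0,0,0,0,0,-5],
    [0,0,0,0,0,-5],
    [0,0,0,0,0,-5],
    [0,0,0,0,0,-5],
    [0,0,0,0,0,0]
  ]
}}

```text
clock: 11.8
eef_pos: [0.4714, -0.0906, 0.1427]
eef_rot: [0.581, 0.814, -0.0, 0.0]
contact_force: [-1.1, -1.1, 5.4]
gripper_width: 0.0211
grasp_force: 40.0
```

```bash
python3 -c "
from h import *
s=get_state();print(s['wrist_torque'],s['eef_pos'],s['contact_force'],s['joint_pos'][5])"
```

```text
[-0.34390997  0.39835821  0.01406554] [ 0.47137439 -0.09056098  0.14267291] [-1.07654282 -1.06130722  5.40826659] -0.6172505526212703
```

Call:
{"name": "jog_arm", "arguments": {
  "targets": [
    [0,0,0,0,0,-4],
    [0,0,0,0,0,-4],
    [0,0,0,0,0,-2],
    [0,0,0,0,0,0],
    [0,0,0,0,0,0]
  ]
}}

```text
clock: 12.42
eef_pos: [0.4715, -0.0905, 0.1426]
eef_rot: [0.649, 0.761, -0.0, 0.0]
contact_force: [-1.8, -5.1, 4.0]
gripper_width: 0.0208
grasp_force: 40.0
```

```bash
python3 -c "
from h import *
s=get_state();print(s['wrist_torque'],s['eef_pos'],s['contact_force'],s['joint_pos'][5])"
```

```text
[-0.84077832  0.4790384   0.36268761] [ 0.47150703 -0.09047808  0.14264296] [-1.80104128 -5.08498873  3.97851805] -0.4436603592450115
```

Call:
{"name": "jog_arm", "arguments": {
  "targets": [
    [0,0,0,0,0,-2],
    [0,0,0,0,0,0],
    [0,0,0,0,0,0],
    [0,0,0,0,0,0]
  ]
}}

```text
clock: 12.92
eef_pos: [0.4716, -0.0904, 0.1426]
eef_rot: [0.663, 0.749, -0.0, 0.0]
contact_force: [-2.9, -5.3, 4.2]
gripper_width: 0.0205
grasp_force: 40.0
```

```bash
python3 -c "
from h import *
s=get_state();print(s['wrist_torque'],s['eef_pos'],s['contact_force'],s['joint_pos'][5])"
```

```text
[-1.01502017  0.32210546  0.58755246] [ 0.47155862 -0.0904293   0.14264768] [-2.89626692 -5.30715159  4.22210757] -0.4066336501860742
```

Call:
{"name": "jog_arm", "arguments": {
  "targets": [
    [0,0,0,0,0,0],
    [0,0,0,0,0,0],
    [0,0,0,0,0,0],
    [0,0,0,0,0,0],
    [0,0,0,0,0,0],
    [0,0,0,0,0,0]
  ],
  "grip": 0.075
}}

```text
clock: 13.68
eef_pos: [0.4716, -0.0901, 0.1426]
eef_rot: [0.663, 0.749, 0.0, 0.0]
contact_force: [-0.4, -1.0, 0.5]
gripper_width: 0.0739
grasp_force: 0.0
```

Call:
{"name": "jog_arm", "arguments": {
  "targets": [
    [0,0,0.01,0,0,0],
    [0,0,0.015,0,0,0],
    [0,0,0.02,0,0,0],
    [0,0,0.02,0,0,0],
    [0,0,0.02,0,0,0],
    [0,0,0,0,0,0]
  ]
}}

```text
clock: 14.42
eef_pos: [0.4723, -0.0904, 0.2295]
eef_rot: [0.663, 0.749, 0.001, 0.002]
contact_force: [0.3, -0.6, 0.1]
gripper_width: 0.0749
grasp_force: 0.0
```

```bash
python3 - <<'E'
from h import *
s=get_state();print(s['contact_force'],s['eef_pos'],s['gripper_width'])
p,d=grab_frame("side")
a=cv2.resize(p[190:340,300:430,::-1],None,fx=4,fy=4,interpolation=cv2.INTER_CUBIC)
cv2.imwrite("pics/p4.png",(255*(a/255.)**.5).astype(np.uint8))
E
```

```text
[ 0.29551798 -0.57536757  0.13522996] [ 0.47229495 -0.0903693   0.22954609] 0.07486257863884412
```

View pics/p4.png

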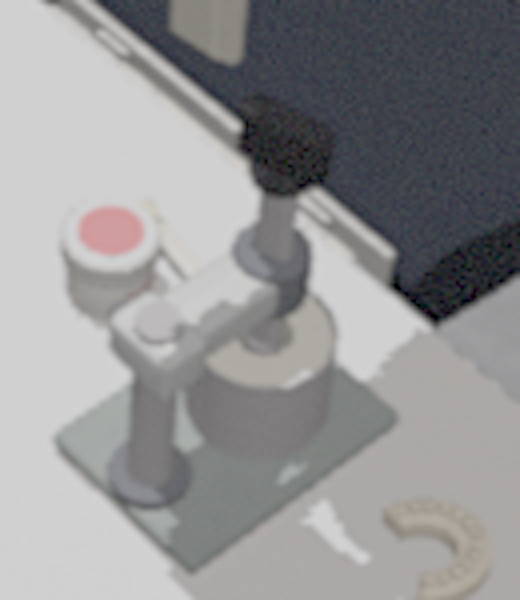

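The side view shows the knob lowered and turned crosswise, at about (290,140). The cast and the jar have not moved and the gripper is clear.

```bash
python3 -c "
from workcell import *
print(finish_job())"
```

```text
the job is handed in; nothing more can be done
None
```

I handed the job in at about 14.5 s: the probe rests on the bottom of the well at an estimated 4 to 5 N and the knob is turned clockwise to its stop. The gripper has let go and lifted clear, and the cast and jar look unmoved; the hand-in returned no verdict, so I can't confirm it passed.

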